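# Rivet dies to the press rack, in reverse order

## Task

The four steel rivet-setting dies stand in the trays of the dark store board in the order they are used. Move them to the empty wooden rack for the drill press, which is worked from the other end, so in reverse order: the die now leftmost goes in the rightmost pocket, and so on, one upright in each pocket, standing on its floor (left and right as the robot looks at the bench). Set them down without dropping or tipping any.

Things in the scene. Friction and masses are not known exactly. Their poses are not given: they have to be found in the camera images.
- die_domed: Loose plain steel rivet-setting die, turned and round, standing upright on a flat foot 30 mm in diameter and 18 mm high; tall slim: 95 mm high, straight shank 18 mm in diameter from 23 to 88 mm up, small rounded top; about 210 g. Origin: centre of its underside; z points up. At the start it stands in one of the four trays of the store board.
- die_stout: Loose plain steel rivet-setting die, turned and round, standing upright on a flat foot 30 mm in diameter and 18 mm high; shortest and thickest: a plain cylinder 30 mm in diameter, 60 mm high, with a flat top; about 310 g. Origin: centre of its underside; z points up. At the start it stands in one of the four trays of the store board.
- die_pointed: Loose plain steel rivet-setting die, turned and round, standing upright on a flat foot 30 mm in diameter and 18 mm high; 86 mm high, straight shank 24 mm in diameter from 22 to 62 mm up, then a sharp cone to the tip; about 250 g. Origin: centre of its underside; z points up. At the start it stands in one of the four trays of the store board.
- die_headed: Loose plain steel rivet-setting die, turned and round, standing upright on a flat foot 30 mm in diameter and 18 mm high; 76 mm high, shank 18 mm in diameter from 23 to 56 mm up, topped by a flat mushroom head 34 mm in diameter that is straight-sided from 60 to 76 mm up; about 240 g. Origin: centre of its underside; z points up. At the start it stands in one of the four trays of the store board.
- tray_domed: Plain square black plastic tray fixed on the store board, in which the domed die stands at the start (all four trays look alike; which of the four places it has on the board varies): 58 mm square outside, 50 mm inside, 16 mm high, floor 4 mm thick. Origin: centre of its underside, 10 mm above the bench; axes as the store board's.
- tray_stout: Plain square black plastic tray fixed on the store board, in which the stout die stands at the start (all four trays look alike; which of the four places it has on the board varies): 58 mm square outside, 50 mm inside, 16 mm high, floor 4 mm thick. Origin: centre of its underside, 10 mm above the bench; axes as the store board's.
- tray_pointed: Plain square black plastic tray fixed on the store board, in which the pointed die stands at the start (all four trays look alike; which of the four places it has on the board varies): 58 mm square outside, 50 mm inside, 16 mm high, floor 4 mm thick. Origin: centre of its underside, 10 mm above the bench; axes as the store board's.
- tray_headed: Plain square black plastic tray fixed on the store board, in which the headed die stands at the start (all four trays look alike; which of the four places it has on the board varies): 58 mm square outside, 50 mm inside, 16 mm high, floor 4 mm thick. Origin: centre of its underside, 10 mm above the bench; axes as the store board's.
- store_board: Fixed dark wooden board, 74 (x) by 262 (y) by 10 mm thick, carrying the four trays in a row, nearer to or farther from the robot than the press rack. Origin: centre of its underside, on the bench. y runs along the row to the left as the robot sees it (within 0.2 rad of world +y); z up. Tray centres at x = 0, y = -96, -32, 32, 96 mm.
- press_rack: Fixed brown wooden rack, empty at the start, 66 (x) by 262 (y) by 26 mm high: a row of four open-topped pockets, each 54 (x) by 58 (y) mm, 16 mm deep, walls 6 mm. Origin: centre of its underside, on the bench. y runs along the row to the left as the robot sees it (within 0.2 rad of world +y); z up. Pocket centres at x = 0, y = -96, -32, 32, 96 mm, pocket floors at z = 10 mm.

How it is judged:
By the outcome, as a careful person would: the job done as asked, in the order asked, and still so for the second after the job is handed in, with the robot touching nothing.
It also fails if it takes over 96 s, if anything falls off the work surface, if the arm or the gripper's body presses on something with over 40 N, if the wrist force passes 120 N, or if a joint passes its speed limit or range.

## Robot

A 6-joint arm with a two-finger parallel gripper is mounted at the origin on the work surface. World frame = base frame: x ahead of the robot, y to its left, z up, the work surface at z = 0. Lengths are in mm, angles in degrees, forces in N, time in s.
With the tool pointing down it reaches from about 300 to 850 mm from the base axis. Payload 4.2 kg.
Tool frame: the origin (TCP) lies between the finger pads; the fingertips stand 22 mm ahead of it and the grasp point (between the pads) lies 3 mm ahead of it; z points along the fingers, y is the direction in which the jaws open and shut (so a half turn about z gives the same grasp; the last joint's range is limited). The gripper opens to 91 mm and grips with 3 to 60 N. Pads are 32 mm wide; open, the fingers measure 118 mm over their backs; the gripper's body (76 mm by 178 mm) begins 60 mm behind the grasp point.
Start: joints at [-71.734, 18.312, 89.639, -0, 72.044, -1.146], TCP at [191.107, -542.327, 235.976] pointing down, gripper open.
Joint ranges: [-177.97, 177.97], [-48.28, 115.42], [12.27, 149.76], [-77.06, 257.06], [2.81, 150.46], [-146.56, 146.56]. Speed limits (degrees/s): [147.25, 147.25, 180, 180, 180, 180].

## Interface

Orientations are given as [roll, pitch, yaw] about the fixed x, y, z axes, in that order (R = Rz(yaw) Ry(pitch) Rx(roll)).
In Python, from workcell import telemetry, cams, env gives the robot as it stands.
- The arm moves only by the shell command python3 -m inch 'ROWS' [FORCE]. ROWS is JSON, a list of rows, each an object of numbers: "x", "y", "z": the shift along the tool's x, y, z in cm; "yaw": the turn about the tool's z in units of 5 degrees (1.0 is 5 degrees); "gripper": the gripper's target within -1 to 1 (fully open at 1, half-way at 0, shut at -1). A call has 1 to 12 rows; each row shifts and turns the commanded pose from where the row before left it, along the tool's axes as they then stand; what a row does not reach is not made up. A row lasts 1/12 s, in which the tool goes at most 41.7 mm and 7.16 degrees, less where a joint would pass 70% of its speed; a pose out of reach is approached as far as the arm can. A call is refused whole if a number of a shift passes 4.17 or a number of a turn 1, either way. A call with a gripper value outside its range is refused whole. The fingers move at their own pace and stop on an object; FORCE is the grip in N (left out, the last holds). Time passes only in rows, so rows that do not move let the fingers close. It gives the time, the measured TCP pose, the force and the opening at its end, in the units of the state.
- telemetry.state(): the state, without advancing time (a new reading comes with each control period).
- cams.grab_frame(name): name is "side" or "top" or "wrist"; returns a dict with "pixels" (384x512x3 uint8, red, green, blue), "mtx" (3x3 intrinsics, pixels), "distortion" ([k1, k2, p1, p2, k3] as OpenCV has them; the pictures are not rectified), "rvec" (rotation vector, rad) and "tvec" (3), from world to camera coordinates, as OpenCV has them. Camera axes: x right, y down, z forward; pixel columns grow to the right and rows downward; lengths in mm; the calibration is good to about 2 mm. A picture is of the moment at which its call begins. There is no depth.
- env.job_done(): hands the job in, once; it reports no verdict.
The state is a dict: "time_s": time; "qpos": joint angles; "qvel": joint speeds; "effort": joint torques, N m; "ee_pos": TCP position; "ee_rot": TCP orientation; "force": force on the tool from outside, world axes, zero at the start; "torque": the same for the moment, N m; "gripper_width": finger opening in mm.
Only numpy, scipy, OpenCV 4.12 (cv2) and the standard library are available. Lean on these libraries where they do the work, as an engineer would, in place of code of your own. Each camera call takes 0.05 s, during which the arm holds its last target. There are 200 camera calls.

## Working session

There is one attempt and no reset: what is moved stays moved. The work goes in short steps, Python scripts to look and compute and a shell command to move; the robot and the scene stay as the last step left them, time stands still between calls to the robot, and variables do not carry over. Pictures are saved under pics/ and viewed, about 12 in all and at most 16, crops included, and the job is handed in when it is done.

```bash
mkdir -p pics
cat > h.py <<'E'
import numpy as np,cv2
from workcell import telemetry,cams,env
def grab(n,f):
    d=cams.grab_frame(n); cv2.imwrite(f'pics/{f}.png',d['pixels'][:,:,::-1]); np.save(f'pics/{f}.npy',d,allow_pickle=True); return d
def load(f): return np.load(f'pics/{f}.npy',allow_pickle=True).item()
def ray(d,uv):
    p=cv2.undistortPoints(np.array([[uv]],float),np.array(d['mtx'],float),np.array(d['distortion'],float))[0,0]
    R=cv2.Rodrigues(np.array(d['rvec'],float))[0]; c=-R.T@np.ravel(d['tvec']); return c,R.T@np.array([p[0],p[1],1])
def atz(d,uv,z):
    c,r=ray(d,uv); return c+r*(z-c[2])/r[2]
def proj(d,P):
    return cv2.projectPoints(np.array(P,float).reshape(-1,1,3),np.array(d['rvec'],float),np.array(d['tvec'],float),np.array(d['mtx'],float),np.array(d['distortion'],float))[0][:,0]
E
python3 - <<'E'
from h import *
a=grab('top','t0');b=grab('side','s0')
cv2.imwrite('pics/both.png',cv2.resize(np.vstack([a['pixels'],b['pixels']])[:,:,::-1],None,fx=.78,fy=.78) )
cv2.imwrite('pics/t0.png',cv2.resize(a['pixels'][:,:,::-1],(800,600),interpolation=cv2.INTER_CUBIC))
cv2.imwrite('pics/s0.png',cv2.resize(b['pixels'][:,:,::-1],(800,600),interpolation=cv2.INTER_CUBIC))
print(telemetry.state())
for d in(a,b): print(ray(d,(256,192)))
E
```

```text
{'time_s': 0.1, 'qpos': array([-7.17336076e+01,  1.83453046e+01,  8.96971963e+01,  6.35259769e-04,
        7.20415622e+01, -1.14558803e+00]), 'qvel': array([ 0.15458556, -0.034122  , -0.1177963 , -0.03905324, -0.00815494,
       -0.04725595]), 'effort': array([ 2.26577195e-04, -4.13332665e+01, -2.32510668e+01,  7.27899279e-02,
        4.21944063e-02, -5.63641072e-05]), 'ee_pos': array([ 190.99066342, -541.94000417,  235.24615248]), 'ee_rot': array([-1.79915966e+02, -2.28457128e-03,  1.94117825e+01]), 'force': array([-0.03920062,  0.5625477 , -0.48918293]), 'torque': array([ 0.00900295,  0.03738324, -0.02611586]), 'gripper_width': 91.2242997008273}
(array([346.07284296, -50.92299618, 899.90660951]), array([ 0.21063606,  0.00328035, -0.97766544]))
(array([398.02327897, 625.24490243, 491.52631579]), array([ 0.15812118, -0.82217931, -0.54720322]))
```

View pics/t0.png

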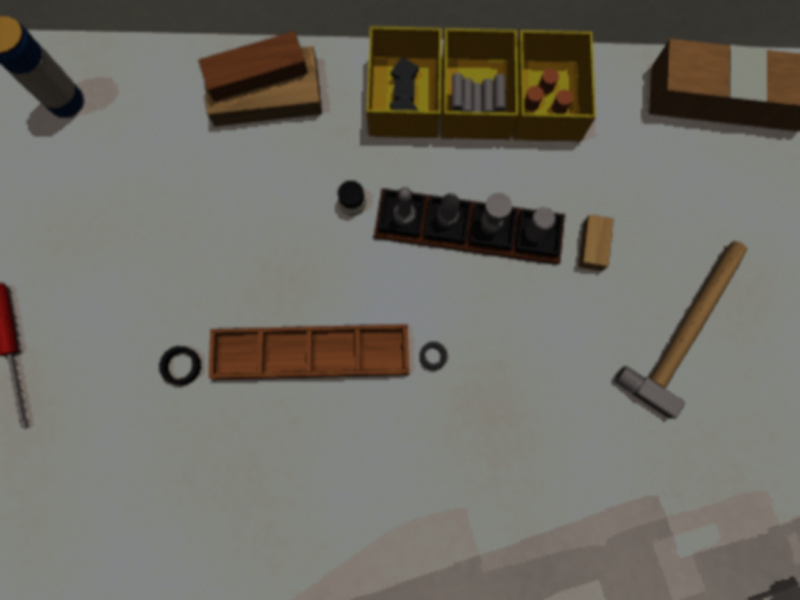

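View pics/s0.png

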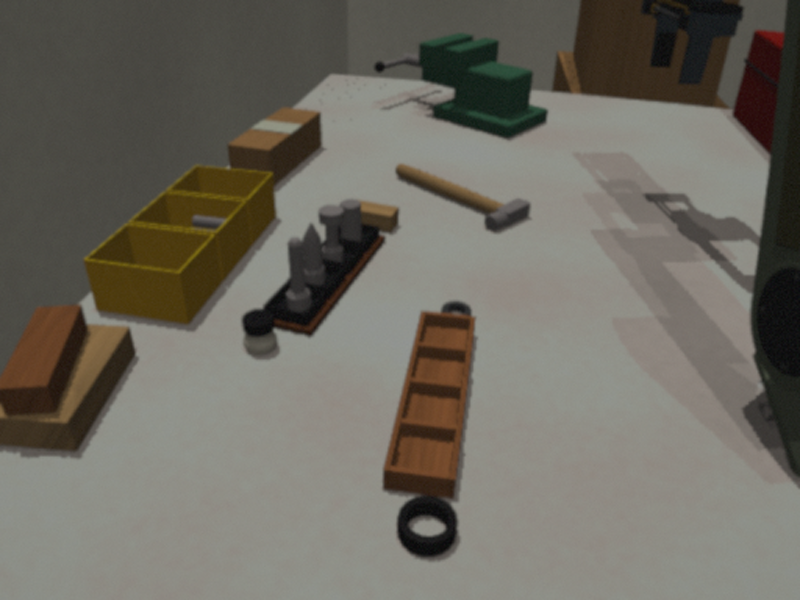

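The top view (up = +x, left = +y) shows the store dies from left to right: domed (404,205), pointed (449,208), headed (497,215), stout (542,225). The rack is at about (310,352). I'll take an enlarged crop.

Run:
```python
from h import *
a=load('t0')['pixels'][:,:,::-1]
c=a[115:175,235:367]; d=a[200:250,125:270]
cv2.imwrite('pics/c1.png',np.vstack([cv2.copyMakeBorder(cv2.resize(x,None,fx=5,fy=5,interpolation=cv2.INTER_CUBIC),0,0,0,725-5*x.shape[1],cv2.BORDER_CONSTANT) for x in (c,d)]))
```

```text
(no output)
```

View pics/c1.png

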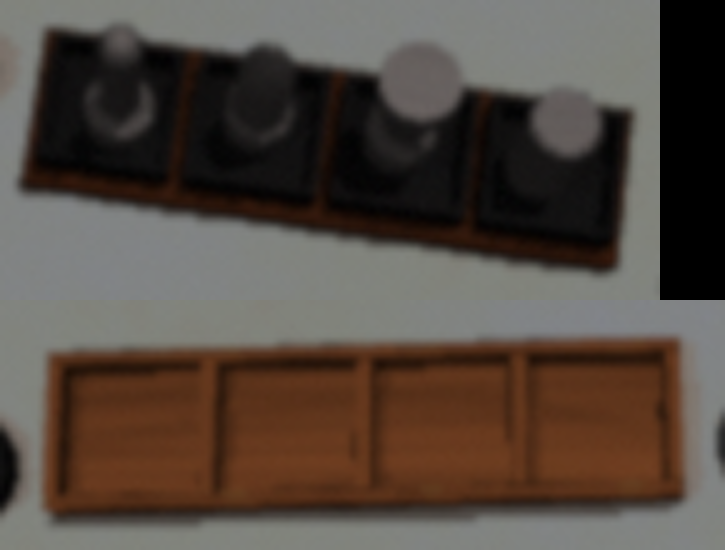

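Run:
```python
from h import *
d=load('t0')
f=lambda u,v,o,z:atz(d,(o[0]+(u+.5)/5-.5,o[1]+(v+.5)/5-.5),z)
S=(235,115);R=(125,200)
for n,u,v,z in [('dom top',121,42,107),('dom foot',118,108,32),('pnt foot',260,107,32),('head top',420,82,90),('stout top',566,123,74),('BL',23,184,10),('BR',614,262,10),('BRlow',612,270,0)]: print(n,f(u,v,S,z).round(1))
P=np.array([f(u,v,R,26) for u,v in [(48,53),(680,40),(684,196),(46,208)]]);print(P.round(1))
def frame(l,r): 
    v=(l-r)[:2]; return np.linalg.norm(v),np.degrees(np.arctan2(-v[0],v[1])),v/np.linalg.norm(v)
L=(P[0]+P[3])/2;Rr=(P[1]+P[2])/2;print('rack',frame(L,Rr),((L+Rr)/2).round(1))
c=((L+Rr)/2)[:2];v=frame(L,Rr)[2]
for y in(96,32,-32,-96):print(y,(c+y*v).round(1))
l=f(23,184,S,10);r=f(614,262,S,10);w,ang,v=frame(l,r);print('store',w,ang)
n=np.array([v[1],-v[0]]);c=(l+r)[:2]/2+37*n
for y in(96,32,-32,-96):print(y,(c+y*v).round(1))
```

```text
dom top [655.9 -50.4 107. ]
dom foot [655.2 -49.7  32. ]
pnt foot [ 657.1 -110.4   32. ]
head top [ 648.5 -170.5   90. ]
stout top [ 638.4 -232.1   74. ]
BL [627.1  -9.2  10. ]
BR [ 598.4 -265.3   10. ]
BRlow [ 597.6 -266.7    0. ]
[[489.7 202.7  26. ]
 [501.6 -58.3  26. ]
 [437.1 -61.4  26. ]
 [425.9 197.9  26. ]]
rack (np.float64(260.40077818388085), np.float64(2.5470154938763194), array([-0.04443917,  0.99901209])) [463.6  70.2  26. ]
96 [459.3 166.1]
32 [462.1 102.2]
-32 [465.   38.3]
-96 [467.8 -25.7]
store 257.68708809155913 -6.405094727573178
96 [660.2 -46. ]
32 [ 653.1 -109.6]
-32 [ 645.9 -173.2]
-96 [ 638.8 -236.8]
```

```bash
cat >> h.py <<'E'
def plan(x,y,z,yaw=None):
    s=telemetry.state();p=s['ee_pos'];w=s['ee_rot'][2];t=np.radians(w)
    d=np.array([x,y,z])-p
    print('t',round(s['time_s'],2),'p',p.round(1),'rot',s['ee_rot'].round(1),'F',s['force'].round(1),'w',round(s['gripper_width'],1))
    print('cm tool x %.2f y %.2f z %.2f'%((d[0]*np.cos(t)+d[1]*np.sin(t))/10,(d[0]*np.sin(t)-d[1]*np.cos(t))/10,-d[2]/10), '' if yaw is None else 'yaw units %.2f'%(-(yaw-w)/5))
E
python3 -m inch '[{"yaw":-1,"gripper":1},{"yaw":-1},{"yaw":-1},{"yaw":-1},{"yaw":-1},{"yaw":-1},{"yaw":-1},{"yaw":-1},{"yaw":-1},{"yaw":-1},{"yaw":-1},{"yaw":-1}]'
python3 -m inch '[{"yaw":-0.84},{"z":0},{"z":0}]'
python3 -c "
from h import *
plan(638,-233.5,220,83.6)"
```

```text
t 0.1 p [ 191.  -541.9  235.2] rot [-179.9   -0.    19.4] F [-0.   0.6 -0.5] w 91.2
cm tool x 52.41 y -14.23 z 1.52 yaw units -12.84invalid input
invalid input
```

```bash
python3 -m inch '[{"x":0,"y":0,"z":0,"yaw":-0.84,"gripper":1}]'; python3 -m inch 2>&1 | tail -5
```

```text
time_s: 0.18
ee_pos: [191.0, -542.0, 235.4]
ee_rot: [-179.9, -0.0, 23.7]
force: [-0.4, 1.2, 0.5]
gripper_width: 91.2
invalid input
```

```bash
python3 -m inch '[{"x":0,"y":0,"z":0,"yaw":-1,"gripper":1},{"x":0,"y":0,"z":0,"yaw":-1,"gripper":1},{"x":0,"y":0,"z":0,"yaw":-1,"gripper":1},{"x":0,"y":0,"z":0,"yaw":-1,"gripper":1},{"x":0,"y":0,"z":0,"yaw":-1,"gripper":1},{"x":0,"y":0,"z":0,"yaw":-1,"gripper":1},{"x":0,"y":0,"z":0,"yaw":-1,"gripper":1},{"x":0,"y":0,"z":0,"yaw":-1,"gripper":1},{"x":0,"y":0,"z":0,"yaw":-1,"gripper":1},{"x":0,"y":0,"z":0,"yaw":-1,"gripper":1},{"x":0,"y":0,"z":0,"yaw":-1,"gripper":1},{"x":0,"y":0,"z":0,"yaw":-1,"gripper":1}]'
python3 -c "
from h import *
plan(638,-233.5,220,83.6)"
```

```text
time_s: 1.18
ee_pos: [191.0, -542.0, 235.5]
ee_rot: [-180.0, -0.1, 83.9]
force: [-0.5, 0.4, 0.1]
gripper_width: 91.1
t 1.18 p [ 191.  -542.   235.5] rot [-1.80e+02 -1.00e-01  8.39e+01] F [-0.5  0.4  0.1] w 91.1
cm tool x 35.46 y 41.14 z 1.55 yaw units 0.05
```

```bash
python3 -m inch '[{"x":1.4,"y":1.6,"z":0,"yaw":0,"gripper":1},{"x":2.6,"y":3,"z":0,"yaw":0,"gripper":1},{"x":2.6,"y":3,"z":0,"yaw":0,"gripper":1},{"x":2.6,"y":3,"z":0,"yaw":0,"gripper":1},{"x":2.6,"y":3,"z":0,"yaw":0,"gripper":1},{"x":2.6,"y":3,"z":0,"yaw":0,"gripper":1},{"x":2.6,"y":3,"z":0,"yaw":0,"gripper":1},{"x":2.6,"y":3,"z":0,"yaw":0,"gripper":1},{"x":2.6,"y":3,"z":0,"yaw":0,"gripper":1},{"x":2.6,"y":3,"z":0,"yaw":0,"gripper":1},{"x":2.6,"y":3,"z":0,"yaw":0,"gripper":1},{"x":1.6,"y":2,"z":0,"yaw":0,"gripper":1}]'
python3 - <<'E'
from h import *
d=grab('wrist','w0');cv2.imwrite('pics/w0.png',d['pixels'][:,:,::-1])
plan(638,-233.5,220,83.6)
E
```

```text
time_s: 2.18
ee_pos: [559.8, -288.8, 235.3]
ee_rot: [180.0, -0.1, 83.7]
force: [-0.4, -0.0, 0.4]
gripper_width: 91.4
t 2.23 p [ 563.  -286.9  235. ] rot [179.8  -0.2  83.9] F [ 2.8  0.8 -0.2] w 91.6
cm tool x 6.11 y 6.88 z 1.50 yaw units 0.05
```

View pics/w0.png

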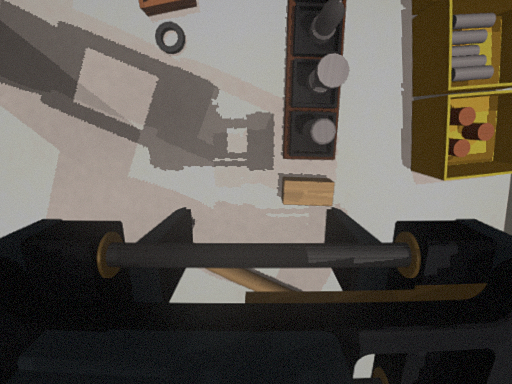

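The wrist view looks out along tool +x. The stout top is at (323,130), the headed top at (333,70), and the board is aligned with the image. I'll shift in y only, then measure from near.

```bash
python3 -m inch '[{"x":0,"y":2.4,"z":0,"yaw":0,"gripper":1},{"x":0,"y":2.4,"z":0,"yaw":0,"gripper":1},{"x":0,"y":2,"z":0,"yaw":0,"gripper":1},{"x":0,"y":0,"z":0,"yaw":0,"gripper":0.4},{"x":0,"y":0,"z":0,"yaw":0,"gripper":0.4},{"x":0,"y":0,"z":0,"yaw":0,"gripper":0.4}]'
python3 - <<'E'
from h import *
d=grab('wrist','w1');cv2.imwrite('pics/w1.png',cv2.resize(d['pixels'][:220,130:400,::-1],None,fx=2.9,fy=2.7,interpolation=cv2.INTER_CUBIC))
plan(638,-233.5,220,83.6)
E
```

```text
time_s: 2.73
ee_pos: [623.9, -299.1, 235.4]
ee_rot: [-179.9, -0.0, 83.6]
force: [0.3, 0.5, 0.1]
gripper_width: 74.0
t 2.78 p [ 623.8 -299.1  235.8] rot [-179.9   -0.    83.6] F [-0.4  0.6  0.8] w 70.2
cm tool x 6.68 y 0.68 z 1.58 yaw units -0.00
```

View pics/w1.png

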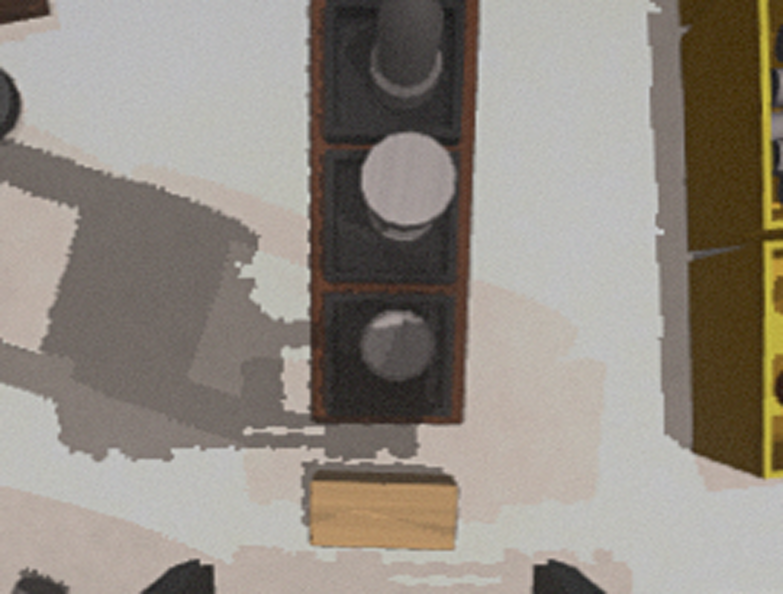

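Stout top centre is at crop (397,345), headed top at (408,179), and the pointed foot ring at (406,60).

Run:
```python
from h import *
d=load('w1')
for u,v,z in [(397,345,74),(408,179,90),(406,62,32),(313,422,10),(463,422,10)]: print(atz(d,(130+(u+.5)/2.9-.5,(v+.5)/2.7-.5),z).round(1))
```

```text
[ 639.5 -231.9   74. ]
[ 649.4 -170.7   90. ]
[ 657.3 -110.1   32. ]
[ 596.8 -266.6   10. ]
[ 668.9 -274.6   10. ]
```

```bash
python3 -m inch '[{"x":2.4,"y":0.3,"z":0,"yaw":0,"gripper":0.4},{"x":2.4,"y":0.3,"z":0,"yaw":0,"gripper":0.4},{"x":2.04,"y":0.16,"z":0,"yaw":0,"gripper":0.4},{"x":0,"y":0,"z":0,"yaw":0,"gripper":0.4},{"x":0,"y":0,"z":3,"yaw":0,"gripper":0.4},{"x":0,"y":0,"z":3,"yaw":0,"gripper":0.4},{"x":0,"y":0,"z":3,"yaw":0,"gripper":0.4},{"x":0,"y":0,"z":2,"yaw":0,"gripper":0.4},{"x":0,"y":0,"z":0,"yaw":0,"gripper":0.4},{"x":0,"y":0,"z":0,"yaw":0,"gripper":0.4}]'
python3 -c "
from h import *
plan(639.2,-232,61,83.6)"
```

```text
time_s: 3.62
ee_pos: [639.0, -232.5, 125.6]
ee_rot: [-179.9, -0.0, 83.6]
force: [-0.0, 0.1, 0.1]
gripper_width: 63.8
t 3.62 p [ 639.  -232.5  125.6] rot [-179.9   -0.    83.6] F [-0.   0.1  0.1] w 63.8
cm tool x 0.06 y 0.02 z 6.46 yaw units -0.01
```

```bash
python3 -m inch '[{"x":0.05,"y":0.02,"z":2,"yaw":0,"gripper":0.4},{"x":0,"y":0,"z":2,"yaw":0,"gripper":0.4},{"x":0,"y":0,"z":1.5,"yaw":0,"gripper":0.4},{"x":0,"y":0,"z":0.95,"yaw":0,"gripper":0.4},{"x":0,"y":0,"z":0,"yaw":0,"gripper":0.4},{"x":0,"y":0,"z":0,"yaw":0,"gripper":0.1},{"x":0,"y":0,"z":0,"yaw":0,"gripper":-0.1},{"x":0,"y":0,"z":0,"yaw":0,"gripper":-0.25},{"x":0,"y":0,"z":0,"yaw":0,"gripper":-0.4},{"x":0,"y":0,"z":0,"yaw":0,"gripper":-0.6},{"x":0,"y":0,"z":0,"yaw":0,"gripper":-0.6},{"x":0,"y":0,"z":0,"yaw":0,"gripper":-0.6}]' 25
python3 -m inch '[{"x":0,"y":0,"z":0,"yaw":0,"gripper":-0.6},{"x":0,"y":0,"z":0,"yaw":0,"gripper":-0.6}]'
```

```text
time_s: 4.62
ee_pos: [640.7, -231.6, 62.1]
ee_rot: [179.9, 0.0, 83.6]
force: [-0.4, -0.5, 2.3]
gripper_width: 29.2
time_s: 4.78
ee_pos: [640.7, -231.6, 62.1]
ee_rot: [179.9, 0.0, 83.6]
force: [0.0, 0.0, 4.4]
gripper_width: 29.3
```

```bash
python3 -m inch '[{"x":0,"y":0,"z":-0.5,"yaw":0,"gripper":-0.6},{"x":0,"y":0,"z":-1,"yaw":0,"gripper":-0.6},{"x":0,"y":0,"z":-2,"yaw":0,"gripper":-0.6},{"x":0,"y":0,"z":-2.5,"yaw":0,"gripper":-0.6},{"x":0,"y":0,"z":-2.5,"yaw":0,"gripper":-0.6},{"x":0,"y":0,"z":-1.5,"yaw":0,"gripper":-0.6},{"x":0,"y":0,"z":0,"yaw":-0.9,"gripper":-0.6},{"x":0,"y":0,"z":0,"yaw":-0.9,"gripper":-0.6},{"x":0,"y":0,"z":0,"yaw":0,"gripper":-0.6}]'
python3 -c "
from h import *
plan(459.3,166.1,100,92.5)"
```

```text
time_s: 5.53
ee_pos: [639.9, -231.4, 161.8]
ee_rot: [-180.0, -0.0, 92.7]
force: [0.1, -0.7, -4.0]
gripper_width: 29.1
t 5.53 p [ 639.9 -231.4  161.8] rot [-180.    -0.    92.7] F [ 0.1 -0.7 -4. ] w 29.1
cm tool x 40.55 y -16.18 z 6.18 yaw units 0.04
```

```bash
python3 -m inch '[{"x":1.2,"y":-0.4,"z":0,"yaw":0,"gripper":-0.6},{"x":2.6,"y":-1,"z":0,"yaw":0,"gripper":-0.6},{"x":3,"y":-1.2,"z":0,"yaw":0,"gripper":-0.6},{"x":3,"y":-1.2,"z":0,"yaw":0,"gripper":-0.6},{"x":3,"y":-1.2,"z":0,"yaw":0,"gripper":-0.6},{"x":3,"y":-1.2,"z":0,"yaw":0,"gripper":-0.6},{"x":3,"y":-1.2,"z":0,"yaw":0,"gripper":-0.6},{"x":3,"y":-1.2,"z":0,"yaw":0,"gripper":-0.6},{"x":3,"y":-1.2,"z":0,"yaw":0,"gripper":-0.6},{"x":3,"y":-1.2,"z":0,"yaw":0,"gripper":-0.6},{"x":2,"y":-0.8,"z":0,"yaw":0,"gripper":-0.6},{"x":1.5,"y":-0.6,"z":0,"yaw":0,"gripper":-0.6}]'
python3 -c "
from h import *
plan(459.3,166.1,100,92.5)"
```

```text
time_s: 6.53
ee_pos: [499.7, 77.9, 161.3]
ee_rot: [-179.9, -0.0, 92.6]
force: [0.5, -0.4, -2.6]
gripper_width: 29.0
t 6.53 p [499.7  77.9 161.3] rot [-179.9   -0.    92.6] F [ 0.5 -0.4 -2.6] w 29.0
cm tool x 8.99 y -3.63 z 6.13 yaw units 0.02
```

```bash
python3 -m inch '[{"x":2.5,"y":-1,"z":0,"yaw":0,"gripper":-0.6},{"x":2.5,"y":-1,"z":0,"yaw":0,"gripper":-0.6},{"x":2,"y":-0.8,"z":0,"yaw":0,"gripper":-0.6},{"x":1,"y":-0.5,"z":0,"yaw":0,"gripper":-0.6},{"x":1,"y":-0.4,"z":1,"yaw":0,"gripper":-0.6},{"x":0,"y":0,"z":2,"yaw":0,"gripper":-0.6},{"x":0,"y":0,"z":2,"yaw":0,"gripper":-0.6},{"x":0,"y":0,"z":1,"yaw":0,"gripper":-0.6},{"x":0,"y":0,"z":0,"yaw":0,"gripper":-0.6},{"x":0,"y":0,"z":0,"yaw":0,"gripper":-0.6}]'
python3 - <<'E'
from h import *
plan(459.3,166.1,58.5,92.5)
d=grab('side','s1');cv2.imwrite('pics/s1.png',cv2.resize(d['pixels'][170:350,190:390,::-1],None,fx=3.2,fy=3.2))
E
```

```text
time_s: 7.37
ee_pos: [460.6, 163.5, 101.2]
ee_rot: [-179.9, 0.0, 92.6]
force: [-0.4, 1.7, -2.4]
gripper_width: 29.2
t 7.37 p [460.6 163.5 101.2] rot [-179.9    0.    92.6] F [-0.4  1.7 -2.4] w 29.2
cm tool x 0.26 y -0.12 z 4.27 yaw units 0.01
```

View pics/s1.png

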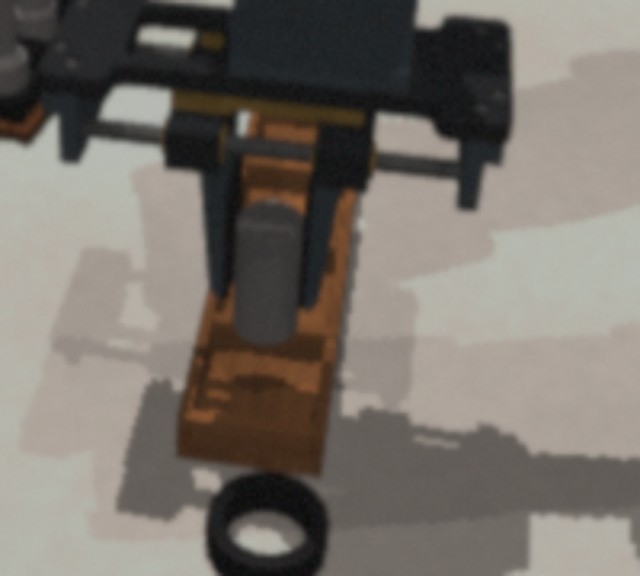

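The stout die hangs upright between the fingers above the left pocket. I'll lower it.

```bash
python3 -m inch '[{"x":0.2,"y":-0.1,"z":1.5,"yaw":0,"gripper":-0.6},{"x":0,"y":0,"z":1.2,"yaw":0,"gripper":-0.6},{"x":0,"y":0,"z":0.7,"yaw":0,"gripper":-0.6},{"x":0,"y":0,"z":0.4,"yaw":0,"gripper":-0.6},{"x":0,"y":0,"z":0.2,"yaw":0,"gripper":-0.6},{"x":0,"y":0,"z":0.1,"yaw":0,"gripper":-0.6},{"x":0,"y":0,"z":0.1,"yaw":0,"gripper":-0.6},{"x":0,"y":0,"z":0,"yaw":0,"gripper":-0.6},{"x":0,"y":0,"z":0,"yaw":0,"gripper":-0.6}]'
```

```text
time_s: 8.17
ee_pos: [460.3, 165.8, 59.8]
ee_rot: [180.0, -0.0, 92.6]
force: [0.2, -0.1, -3.7]
gripper_width: 29.2
```

```bash
python3 -m inch '[{"x":0,"y":0,"z":0.05,"yaw":0,"gripper":-0.6},{"x":0,"y":0,"z":0.05,"yaw":0,"gripper":-0.6},{"x":0,"y":0,"z":0,"yaw":0,"gripper":-0.6},{"x":0,"y":0,"z":0,"yaw":0,"gripper":-0.6}]'
python3 -m inch '[{"x":0,"y":0,"z":0.05,"yaw":0,"gripper":-0.6},{"x":0,"y":0,"z":0.03,"yaw":0,"gripper":-0.6},{"x":0,"y":0,"z":0,"yaw":0,"gripper":-0.6},{"x":0,"y":0,"z":0,"yaw":0,"gripper":-0.6}]'
```

```text
time_s: 8.5
ee_pos: [460.0, 165.7, 58.4]
ee_rot: [180.0, 0.0, 92.6]
force: [0.8, 1.0, -3.1]
gripper_width: 29.4
time_s: 8.83
ee_pos: [460.1, 165.7, 58.0]
ee_rot: [180.0, -0.0, 92.6]
force: [-1.7, -0.7, 3.8]
gripper_width: 29.5
```

Contact: the force changed sign at z 58.0, as expected. Now release and rise.

```bash
python3 -m inch '[{"x":0,"y":0,"z":0,"yaw":0,"gripper":-0.3},{"x":0,"y":0,"z":0,"yaw":0,"gripper":0},{"x":0,"y":0,"z":0,"yaw":0,"gripper":0.4},{"x":0,"y":0,"z":0,"yaw":0,"gripper":0.4},{"x":0,"y":0,"z":0,"yaw":0,"gripper":0.4},{"x":0,"y":0,"z":0,"yaw":0,"gripper":0.4},{"x":0,"y":0,"z":-1,"yaw":0,"gripper":0.4},{"x":0,"y":0,"z":-3,"yaw":0,"gripper":0.4},{"x":0,"y":0,"z":-3,"yaw":0,"gripper":0.4},{"x":0,"y":0,"z":-3,"yaw":0,"gripper":0.4},{"x":0,"y":0,"z":0,"yaw":0.9,"gripper":0.4},{"x":0,"y":0,"z":0,"yaw":0.9,"gripper":0.4}]'
python3 -c "
from h import *
plan(649,-170.6,85,83.6)"
```

```text
time_s: 9.83
ee_pos: [461.3, 166.1, 159.8]
ee_rot: [179.7, -0.1, 83.4]
force: [0.3, -0.9, 0.1]
gripper_width: 63.5
t 9.83 p [461.3 166.1 159.8] rot [ 1.797e+02 -1.000e-01  8.340e+01] F [ 0.3 -0.9  0.1] w 63.5
cm tool x -31.29 y 22.52 z 7.48 yaw units -0.04
```

```bash
python3 -m inch '[{"x":-1.4,"y":1,"z":0,"yaw":0,"gripper":0.4},{"x":-2.8,"y":2,"z":0,"yaw":0,"gripper":0.4},{"x":-3.1,"y":2.25,"z":0,"yaw":0,"gripper":0.4},{"x":-3.1,"y":2.25,"z":0,"yaw":0,"gripper":0.4},{"x":-3.1,"y":2.25,"z":0,"yaw":0,"gripper":0.4},{"x":-3.1,"y":2.25,"z":0,"yaw":0,"gripper":0.4},{"x":-3.1,"y":2.25,"z":0,"yaw":0,"gripper":0.4},{"x":-3.1,"y":2.25,"z":0,"yaw":0,"gripper":0.4},{"x":-3.1,"y":2.25,"z":0,"yaw":0,"gripper":0.4},{"x":-2.8,"y":2,"z":0,"yaw":0,"gripper":0.4},{"x":-1.6,"y":1.2,"z":0,"yaw":0,"gripper":0.4},{"x":-0.9,"y":0.7,"z":0,"yaw":0,"gripper":0.4}]'
python3 -m inch '[{"x":0,"y":0,"z":0,"yaw":0,"gripper":0.4},{"x":0,"y":0,"z":0,"yaw":0,"gripper":0.4},{"x":0,"y":0,"z":0,"yaw":0,"gripper":0.4}]'
python3 -c "
from h import *
plan(649,-170.6,85,83.6)"
```

```text
time_s: 10.83
ee_pos: [651.3, -172.3, 157.0]
ee_rot: [180.0, 0.0, 83.5]
force: [-0.6, 0.9, 0.7]
gripper_width: 63.7
time_s: 11.08
ee_pos: [649.6, -168.1, 157.5]
ee_rot: [-179.9, -0.0, 83.7]
force: [0.7, 0.3, -0.0]
gripper_width: 64.0
t 11.08 p [ 649.6 -168.1  157.5] rot [-179.9   -0.    83.7] F [ 0.7  0.3 -0. ] w 64.0
cm tool x -0.26 y -0.03 z 7.25 yaw units 0.01
```

```bash
python3 -m inch '[{"x":-0.25,"y":0,"z":2,"yaw":0,"gripper":0.4},{"x":0,"y":0,"z":2,"yaw":0,"gripper":0.4},{"x":0,"y":0,"z":2,"yaw":0,"gripper":0.4},{"x":0,"y":0,"z":1.25,"yaw":0,"gripper":0.4},{"x":0,"y":0,"z":0,"yaw":0,"gripper":0.4},{"x":0,"y":0,"z":0,"yaw":0,"gripper":0.1},{"x":0,"y":0,"z":0,"yaw":0,"gripper":-0.05},{"x":0,"y":0,"z":0,"yaw":0,"gripper":-0.15},{"x":0,"y":0,"z":0,"yaw":0,"gripper":-0.3},{"x":0,"y":0,"z":0,"yaw":0,"gripper":-0.6},{"x":0,"y":0,"z":0,"yaw":0,"gripper":-0.6},{"x":0,"y":0,"z":0,"yaw":0,"gripper":-0.6}]'
python3 -m inch '[{"x":0,"y":0,"z":0,"yaw":0,"gripper":-0.6},{"x":0,"y":0,"z":0,"yaw":0,"gripper":-0.6},{"x":0,"y":0,"z":0,"yaw":0,"gripper":-0.6}]'
```

```text
time_s: 12.08
ee_pos: [650.4, -172.1, 86.2]
ee_rot: [179.9, 0.0, 83.6]
force: [-0.5, 0.4, 4.6]
gripper_width: 32.5
time_s: 12.33
ee_pos: [650.5, -172.1, 86.2]
ee_rot: [179.9, 0.0, 83.6]
force: [-0.5, 0.7, 5.2]
gripper_width: 33.0
```

```bash
python3 -m inch '[{"x":0,"y":0,"z":-0.5,"yaw":0,"gripper":-0.6},{"x":0,"y":0,"z":-1,"yaw":0,"gripper":-0.6},{"x":0,"y":0,"z":-2,"yaw":0,"gripper":-0.6},{"x":0,"y":0,"z":-2.5,"yaw":0,"gripper":-0.6},{"x":0,"y":0,"z":-2,"yaw":0,"gripper":-0.6},{"x":0,"y":0,"z":-1,"yaw":0,"gripper":-0.6},{"x":0,"y":0,"z":0,"yaw":-0.9,"gripper":-0.6},{"x":0,"y":0,"z":0,"yaw":-0.9,"gripper":-0.6},{"x":0,"y":0,"z":0,"yaw":0,"gripper":-0.6}]'
python3 -c "
from h import *
plan(462.1,102.2,110,92.5)"
```

```text
time_s: 13.08
ee_pos: [649.7, -172.0, 174.8]
ee_rot: [-179.9, -0.0, 92.7]
force: [-0.4, -0.5, -2.5]
gripper_width: 32.4
t 13.08 p [ 649.7 -172.   174.8] rot [-179.9   -0.    92.7] F [-0.4 -0.5 -2.5] w 32.4
cm tool x 28.27 y -17.45 z 6.48 yaw units 0.04
```

```bash
python3 -m inch '[{"x":1.2,"y":-0.75,"z":0,"yaw":0,"gripper":-0.6},{"x":2.4,"y":-1.5,"z":0,"yaw":0,"gripper":-0.6},{"x":2.8,"y":-1.7,"z":0,"yaw":0,"gripper":-0.6},{"x":2.8,"y":-1.7,"z":0,"yaw":0,"gripper":-0.6},{"x":2.8,"y":-1.7,"z":0,"yaw":0,"gripper":-0.6},{"x":2.8,"y":-1.7,"z":0,"yaw":0,"gripper":-0.6},{"x":2.8,"y":-1.7,"z":0,"yaw":0,"gripper":-0.6},{"x":2.8,"y":-1.7,"z":0,"yaw":0,"gripper":-0.6},{"x":2.8,"y":-1.7,"z":0,"yaw":0,"gripper":-0.6},{"x":2.4,"y":-1.6,"z":0,"yaw":0,"gripper":-0.6},{"x":1.7,"y":-1.1,"z":0,"yaw":0,"gripper":-0.6},{"x":0.9,"y":-0.6,"z":0,"yaw":0,"gripper":-0.6}]'
python3 -m inch '[{"x":0,"y":0,"z":1,"yaw":0,"gripper":-0.6},{"x":0,"y":0,"z":2,"yaw":0,"gripper":-0.6},{"x":0,"y":0,"z":2,"yaw":0,"gripper":-0.6},{"x":0,"y":0,"z":1,"yaw":0,"gripper":-0.6},{"x":0,"y":0,"z":0,"yaw":0,"gripper":-0.6},{"x":0,"y":0,"z":0,"yaw":0,"gripper":-0.6}]'
python3 - <<'E'
from h import *
plan(462.1,101,82.2,92.5)
d=grab('side','s2');cv2.imwrite('pics/s2.png',cv2.resize(d['pixels'][150:350,190:390,::-1],None,fx=2.8,fy=2.8))
E
```

```text
time_s: 14.08
ee_pos: [460.9, 103.2, 174.8]
ee_rot: [-179.9, -0.0, 92.6]
force: [-0.8, 0.1, -2.4]
gripper_width: 32.5
time_s: 14.58
ee_pos: [463.0, 101.4, 114.8]
ee_rot: [-179.9, 0.0, 92.5]
force: [0.7, -0.5, -2.7]
gripper_width: 32.4
t 14.58 p [463.  101.4 114.8] rot [-179.9    0.    92.5] F [ 0.7 -0.5 -2.7] w 32.4
cm tool x -0.03 y -0.09 z 3.26 yaw units 0.01
```

View pics/s2.png

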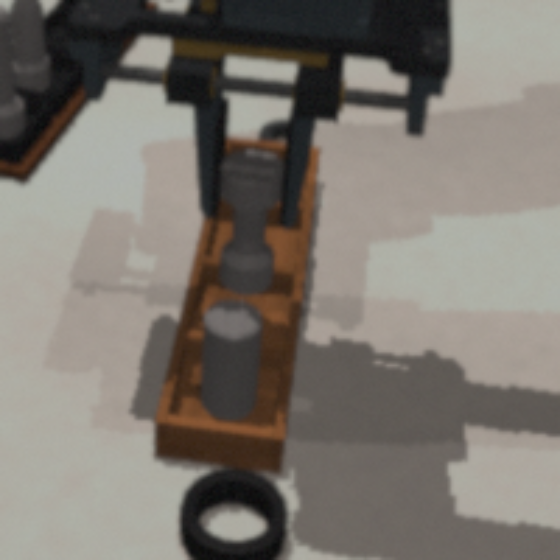

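The stout die stands upright in the leftmost pocket and the headed die hangs straight over the second. I'll lower it 3.2 cm.

```bash
python3 -m inch '[{"x":0,"y":-0.08,"z":1,"yaw":0,"gripper":-0.6},{"x":0,"y":0,"z":1,"yaw":0,"gripper":-0.6},{"x":0,"y":0,"z":0.5,"yaw":0,"gripper":-0.6},{"x":0,"y":0,"z":0.3,"yaw":0,"gripper":-0.6},{"x":0,"y":0,"z":0.2,"yaw":0,"gripper":-0.6},{"x":0,"y":0,"z":0.1,"yaw":0,"gripper":-0.6},{"x":0,"y":0,"z":0.05,"yaw":0,"gripper":-0.6},{"x":0,"y":0,"z":0,"yaw":0,"gripper":-0.6},{"x":0,"y":0,"z":0,"yaw":0,"gripper":-0.6}]'
python3 -m inch '[{"x":0,"y":0,"z":0.05,"yaw":0,"gripper":-0.6},{"x":0,"y":0,"z":0.05,"yaw":0,"gripper":-0.6},{"x":0,"y":0,"z":0,"yaw":0,"gripper":-0.6},{"x":0,"y":0,"z":0,"yaw":0,"gripper":-0.6}]'
```

```text
time_s: 15.38
ee_pos: [462.4, 101.7, 83.9]
ee_rot: [180.0, -0.0, 92.6]
force: [-0.0, 0.7, -2.0]
gripper_width: 32.5
time_s: 15.72
ee_pos: [462.1, 101.7, 82.6]
ee_rot: [-180.0, 0.0, 92.6]
force: [0.3, 0.3, -2.5]
gripper_width: 32.5
```

```bash
python3 -m inch '[{"x":0,"y":0,"z":0.05,"yaw":0,"gripper":-0.6},{"x":0,"y":0,"z":0.03,"yaw":0,"gripper":-0.6},{"x":0,"y":0,"z":0,"yaw":0,"gripper":-0.6},{"x":0,"y":0,"z":0,"yaw":0,"gripper":-0.6}]'
```

```text
time_s: 16.05
ee_pos: [462.3, 101.7, 82.2]
ee_rot: [180.0, -0.0, 92.6]
force: [-1.1, -0.3, 1.8]
gripper_width: 32.8
```

```bash
python3 -m inch '[{"x":0,"y":0,"z":0,"yaw":0,"gripper":-0.2},{"x":0,"y":0,"z":0,"yaw":0,"gripper":0.1},{"x":0,"y":0,"z":0,"yaw":0,"gripper":0.4},{"x":0,"y":0,"z":0,"yaw":0,"gripper":0.4},{"x":0,"y":0,"z":0,"yaw":0,"gripper":0.4},{"x":0,"y":0,"z":0,"yaw":0,"gripper":0.4},{"x":0,"y":0,"z":-1,"yaw":0,"gripper":0.4},{"x":0,"y":0,"z":-3,"yaw":0,"gripper":0.4},{"x":0,"y":0,"z":-3,"yaw":0,"gripper":0.4},{"x":0,"y":0,"z":-1,"yaw":0,"gripper":0.4},{"x":0,"y":0,"z":0,"yaw":0.9,"gripper":0.4},{"x":0,"y":0,"z":0,"yaw":0.9,"gripper":0.4}]'
python3 -c "
from h import *
plan(657,-110.2,62,83.6)"
```

```text
time_s: 17.05
ee_pos: [462.7, 101.8, 163.0]
ee_rot: [179.9, -0.0, 83.4]
force: [-0.3, -0.8, -0.5]
gripper_width: 63.7
t 17.05 p [462.7 101.8 163. ] rot [179.9  -0.   83.4] F [-0.3 -0.8 -0.5] w 63.7
cm tool x -18.83 y 21.74 z 10.10 yaw units -0.04
```

```bash
python3 -m inch '[{"x":-0.8,"y":0.9,"z":0,"yaw":0,"gripper":0.4},{"x":-1.7,"y":1.9,"z":0,"yaw":0,"gripper":0.4},{"x":-1.9,"y":2.2,"z":0,"yaw":0,"gripper":0.4},{"x":-1.9,"y":2.2,"z":0,"yaw":0,"gripper":0.4},{"x":-1.9,"y":2.2,"z":0,"yaw":0,"gripper":0.4},{"x":-1.9,"y":2.2,"z":0,"yaw":0,"gripper":0.4},{"x":-1.9,"y":2.2,"z":0,"yaw":0,"gripper":0.4},{"x":-1.9,"y":2.2,"z":0,"yaw":0,"gripper":0.4},{"x":-1.9,"y":2.2,"z":0,"yaw":0,"gripper":0.4},{"x":-1.7,"y":1.9,"z":0,"yaw":0,"gripper":0.4},{"x":-1,"y":1.1,"z":0,"yaw":0,"gripper":0.4},{"x":-0.5,"y":0.6,"z":0,"yaw":0,"gripper":0.4}]'
python3 -m inch '[{"x":0,"y":0,"z":0,"yaw":0,"gripper":0.4},{"x":0,"y":0,"z":0,"yaw":0,"gripper":0.4},{"x":0,"y":0,"z":0,"yaw":0,"gripper":0.4}]'
python3 -c "
from h import *
plan(657,-110.2,62,83.6)"
```

```text
time_s: 18.05
ee_pos: [658.9, -114.2, 160.8]
ee_rot: [-180.0, 0.0, 83.6]
force: [0.5, 0.1, 0.2]
gripper_width: 63.7
time_s: 18.3
ee_pos: [656.9, -110.7, 161.7]
ee_rot: [-179.9, -0.0, 83.7]
force: [-0.2, -0.7, 0.2]
gripper_width: 64.1
t 18.3 p [ 656.9 -110.7  161.7] rot [-179.9   -0.    83.7] F [-0.2 -0.7  0.2] w 64.1
cm tool x 0.05 y 0.00 z 9.97 yaw units 0.01
```

```bash
python3 -m inch '[{"x":0,"y":0,"z":2,"yaw":0,"gripper":0.4},{"x":0,"y":0,"z":2.5,"yaw":0,"gripper":0.4},{"x":0,"y":0,"z":2.5,"yaw":0,"gripper":0.4},{"x":0,"y":0,"z":2,"yaw":0,"gripper":0.4},{"x":0,"y":0,"z":0.95,"yaw":0,"gripper":0.4},{"x":0,"y":0,"z":0,"yaw":0,"gripper":0.1},{"x":0,"y":0,"z":0,"yaw":0,"gripper":-0.1},{"x":0,"y":0,"z":0,"yaw":0,"gripper":-0.25},{"x":0,"y":0,"z":0,"yaw":0,"gripper":-0.35},{"x":0,"y":0,"z":0,"yaw":0,"gripper":-0.5},{"x":0,"y":0,"z":0,"yaw":0,"gripper":-0.7},{"x":0,"y":0,"z":0,"yaw":0,"gripper":-0.7}]'
python3 -m inch '[{"x":0,"y":0,"z":0,"yaw":0,"gripper":-0.7},{"x":0,"y":0,"z":0,"yaw":0,"gripper":-0.7},{"x":0,"y":0,"z":0,"yaw":0,"gripper":-0.7},{"x":0,"y":0,"z":0,"yaw":0,"gripper":-0.7}]'
```

```text
time_s: 19.3
ee_pos: [658.1, -111.5, 63.2]
ee_rot: [179.9, 0.0, 83.6]
force: [-0.1, 0.8, 2.2]
gripper_width: 23.3
time_s: 19.63
ee_pos: [658.1, -111.5, 63.2]
ee_rot: [179.9, 0.0, 83.6]
force: [-0.7, -1.0, 6.2]
gripper_width: 23.5
```

```bash
python3 -m inch '[{"x":0,"y":0,"z":-0.5,"yaw":0,"gripper":-0.7},{"x":0,"y":0,"z":-1,"yaw":0,"gripper":-0.7},{"x":0,"y":0,"z":-2,"yaw":0,"gripper":-0.7},{"x":0,"y":0,"z":-2.5,"yaw":0,"gripper":-0.7},{"x":0,"y":0,"z":-2,"yaw":0,"gripper":-0.7},{"x":0,"y":0,"z":-1,"yaw":0,"gripper":-0.7},{"x":0,"y":0,"z":0,"yaw":-0.9,"gripper":-0.7},{"x":0,"y":0,"z":0,"yaw":-0.9,"gripper":-0.7},{"x":0,"y":0,"z":0,"yaw":0,"gripper":-0.7}]'
python3 -c "
from h import *
plan(465,37.5,92,92.5)"
```

```text
time_s: 20.38
ee_pos: [657.1, -111.3, 152.0]
ee_rot: [-179.9, -0.0, 92.7]
force: [1.4, 0.6, -1.9]
gripper_width: 23.6
t 20.38 p [ 657.1 -111.3  152. ] rot [-179.9   -0.    92.7] F [ 1.4  0.6 -1.9] w 23.6
cm tool x 15.77 y -18.49 z 6.00 yaw units 0.04
```

```bash
python3 -m inch '[{"x":0.7,"y":-0.8,"z":0,"yaw":0,"gripper":-0.7},{"x":1.4,"y":-1.6,"z":0,"yaw":0,"gripper":-0.7},{"x":1.6,"y":-1.9,"z":0,"yaw":0,"gripper":-0.7},{"x":1.6,"y":-1.9,"z":0,"yaw":0,"gripper":-0.7},{"x":1.6,"y":-1.9,"z":0,"yaw":0,"gripper":-0.7},{"x":1.6,"y":-1.9,"z":0,"yaw":0,"gripper":-0.7},{"x":1.6,"y":-1.9,"z":0,"yaw":0,"gripper":-0.7},{"x":1.6,"y":-1.9,"z":0,"yaw":0,"gripper":-0.7},{"x":1.5,"y":-1.8,"z":0,"yaw":0,"gripper":-0.7},{"x":1.2,"y":-1.4,"z":0,"yaw":0,"gripper":-0.7},{"x":0.7,"y":-0.9,"z":0,"yaw":0,"gripper":-0.7},{"x":0.3,"y":-0.5,"z":0,"yaw":0,"gripper":-0.7}]'
python3 -m inch '[{"x":0,"y":0,"z":1,"yaw":0,"gripper":-0.7},{"x":0,"y":0,"z":2,"yaw":0,"gripper":-0.7},{"x":0,"y":0,"z":2,"yaw":0,"gripper":-0.7},{"x":0,"y":0,"z":0.8,"yaw":0,"gripper":-0.7},{"x":0,"y":0,"z":0,"yaw":0,"gripper":-0.7},{"x":0,"y":0,"z":0,"yaw":0,"gripper":-0.7}]'
python3 - <<'E'
from h import *
plan(465,37.5,59.2,92.5)
d=grab('side','s3');cv2.imwrite('pics/s3.png',cv2.resize(d['pixels'][150:350,190:390,::-1],None,fx=2.8,fy=2.8))
E
```

```text
time_s: 21.38
ee_pos: [464.9, 35.0, 152.2]
ee_rot: [-179.9, -0.0, 92.6]
force: [0.8, -0.0, -2.8]
gripper_width: 23.6
time_s: 21.88
ee_pos: [467.2, 33.9, 94.4]
ee_rot: [-180.0, 0.0, 92.6]
force: [0.3, 0.5, -1.1]
gripper_width: 23.6
t 21.88 p [467.2  33.9  94.4] rot [-180.     0.    92.6] F [ 0.3  0.5 -1.1] w 23.6
cm tool x 0.37 y -0.21 z 3.52 yaw units 0.02
```

View pics/s3.png

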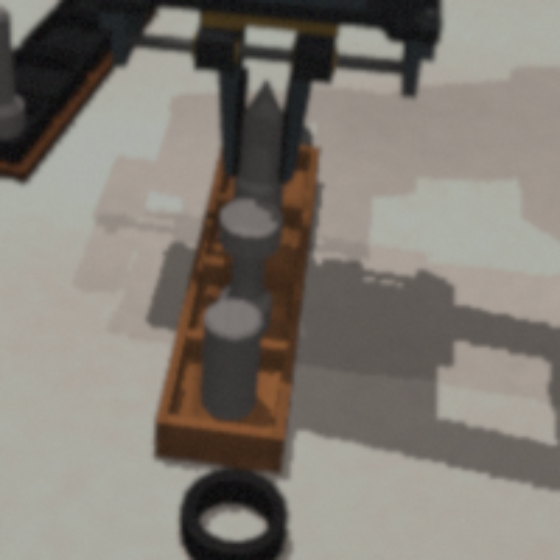

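Stout and headed both stand upright in their pockets. The pointed die hangs straight over the third. I'll correct and lower.

```bash
python3 -m inch '[{"x":0.35,"y":-0.2,"z":0.5,"yaw":0,"gripper":-0.7},{"x":0,"y":0,"z":1,"yaw":0,"gripper":-0.7},{"x":0,"y":0,"z":0.9,"yaw":0,"gripper":-0.7},{"x":0,"y":0,"z":0.5,"yaw":0,"gripper":-0.7},{"x":0,"y":0,"z":0.3,"yaw":0,"gripper":-0.7},{"x":0,"y":0,"z":0.15,"yaw":0,"gripper":-0.7},{"x":0,"y":0,"z":0.1,"yaw":0,"gripper":-0.7},{"x":0,"y":0,"z":0.05,"yaw":0,"gripper":-0.7},{"x":0,"y":0,"z":0,"yaw":0,"gripper":-0.7},{"x":0,"y":0,"z":0,"yaw":0,"gripper":-0.7}]'
python3 -m inch '[{"x":0,"y":0,"z":0.04,"yaw":0,"gripper":-0.7},{"x":0,"y":0,"z":0.04,"yaw":0,"gripper":-0.7},{"x":0,"y":0,"z":0,"yaw":0,"gripper":-0.7},{"x":0,"y":0,"z":0,"yaw":0,"gripper":-0.7}]'
```

```text
time_s: 22.77
ee_pos: [464.9, 37.5, 59.6]
ee_rot: [180.0, 0.0, 92.6]
force: [-0.1, 0.5, -3.0]
gripper_width: 23.3
time_s: 23.1
ee_pos: [464.9, 37.5, 59.2]
ee_rot: [179.9, 0.0, 92.6]
force: [-1.8, -0.1, 5.4]
gripper_width: 23.4
```

Contact again, so release and rise.

```bash
python3 -m inch '[{"x":0,"y":0,"z":0,"yaw":0,"gripper":-0.4},{"x":0,"y":0,"z":0,"yaw":0,"gripper":-0.1},{"x":0,"y":0,"z":0,"yaw":0,"gripper":0.3},{"x":0,"y":0,"z":0,"yaw":0,"gripper":0.3},{"x":0,"y":0,"z":0,"yaw":0,"gripper":0.3},{"x":0,"y":0,"z":0,"yaw":0,"gripper":0.3},{"x":0,"y":0,"z":-1,"yaw":0,"gripper":0.3},{"x":0,"y":0,"z":-3,"yaw":0,"gripper":0.3},{"x":0,"y":0,"z":-3.5,"yaw":0,"gripper":0.3},{"x":0,"y":0,"z":-2.5,"yaw":0,"gripper":0.3},{"x":0,"y":0,"z":0,"yaw":0.9,"gripper":0.3},{"x":0,"y":0,"z":0,"yaw":0.9,"gripper":0.3}]'
python3 -c "
from h import *
plan(655.5,-50,77,83.6)"
```

```text
time_s: 24.1
ee_pos: [465.8, 37.5, 160.5]
ee_rot: [179.7, -0.0, 83.4]
force: [-0.2, -0.2, -0.2]
gripper_width: 59.4
t 24.1 p [465.8  37.5 160.5] rot [179.7  -0.   83.4] F [-0.2 -0.2 -0.2] w 59.4
cm tool x -6.52 y 19.85 z 8.35 yaw units -0.04
```

```bash
python3 -m inch '[{"x":-0.3,"y":1,"z":0,"yaw":0,"gripper":0.3},{"x":-0.7,"y":2,"z":0,"yaw":0,"gripper":0.3},{"x":-0.8,"y":2.4,"z":0,"yaw":0,"gripper":0.3},{"x":-0.8,"y":2.4,"z":0,"yaw":0,"gripper":0.3},{"x":-0.8,"y":2.4,"z":0,"yaw":0,"gripper":0.3},{"x":-0.8,"y":2.4,"z":0,"yaw":0,"gripper":0.3},{"x":-0.8,"y":2.4,"z":0,"yaw":0,"gripper":0.3},{"x":-0.7,"y":2,"z":0,"yaw":0,"gripper":0.3},{"x":-0.5,"y":1.5,"z":0,"yaw":0,"gripper":0.3},{"x":-0.3,"y":0.9,"z":0,"yaw":0,"gripper":0.3},{"x":-0.1,"y":0.4,"z":0,"yaw":0,"gripper":0.3},{"x":0,"y":0,"z":0,"yaw":0,"gripper":0.3}]'
python3 -m inch '[{"x":0,"y":0,"z":0,"yaw":0,"gripper":0.3},{"x":0,"y":0,"z":0,"yaw":0,"gripper":0.3}]'
python3 -c "
from h import *
plan(655.5,-50,77,83.6)"
```

```text
time_s: 25.1
ee_pos: [654.5, -50.5, 157.7]
ee_rot: [-179.9, 0.0, 83.6]
force: [0.9, -0.2, -0.1]
gripper_width: 59.1
time_s: 25.27
ee_pos: [653.2, -49.7, 158.5]
ee_rot: [-179.9, -0.0, 83.7]
force: [0.0, -0.4, 0.2]
gripper_width: 59.6
t 25.27 p [653.2 -49.7 158.5] rot [-179.9   -0.    83.7] F [ 0.  -0.4  0.2] w 59.6
cm tool x -0.01 y 0.23 z 8.15 yaw units 0.01
```

```bash
python3 -m inch '[{"x":0,"y":0.23,"z":1.5,"yaw":0,"gripper":0.3},{"x":0,"y":0,"z":2,"yaw":0,"gripper":0.3},{"x":0,"y":0,"z":2,"yaw":0,"gripper":0.3},{"x":0,"y":0,"z":1.7,"yaw":0,"gripper":0.3},{"x":0,"y":0,"z":0.95,"yaw":0,"gripper":0.3},{"x":0,"y":0,"z":0,"yaw":0,"gripper":0},{"x":0,"y":0,"z":0,"yaw":0,"gripper":-0.2},{"x":0,"y":0,"z":0,"yaw":0,"gripper":-0.35},{"x":0,"y":0,"z":0,"yaw":0,"gripper":-0.45},{"x":0,"y":0,"z":0,"yaw":0,"gripper":-0.55},{"x":0,"y":0,"z":0,"yaw":0,"gripper":-0.7},{"x":0,"y":0,"z":0,"yaw":0,"gripper":-0.85}]'
python3 -m inch '[{"x":0,"y":0,"z":0,"yaw":0,"gripper":-0.85},{"x":0,"y":0,"z":0,"yaw":0,"gripper":-0.85},{"x":0,"y":0,"z":0,"yaw":0,"gripper":-0.85},{"x":0,"y":0,"z":0,"yaw":0,"gripper":-0.85}]'
```

```text
time_s: 26.27
ee_pos: [656.8, -50.5, 77.7]
ee_rot: [179.9, 0.0, 83.6]
force: [-0.6, -0.2, 2.0]
gripper_width: 17.3
time_s: 26.6
ee_pos: [656.8, -50.5, 77.7]
ee_rot: [179.9, 0.0, 83.6]
force: [0.4, -0.8, 3.5]
gripper_width: 17.3
```

```bash
python3 -m inch '[{"x":0,"y":0,"z":-0.5,"yaw":0,"gripper":-0.85},{"x":0,"y":0,"z":-1,"yaw":0,"gripper":-0.85},{"x":0,"y":0,"z":-2,"yaw":0,"gripper":-0.85},{"x":0,"y":0,"z":-2,"yaw":0,"gripper":-0.85},{"x":0,"y":0,"z":-1.5,"yaw":0,"gripper":-0.85},{"x":0,"y":0,"z":-1,"yaw":0,"gripper":-0.85},{"x":0,"y":0,"z":0,"yaw":-0.9,"gripper":-0.85},{"x":0,"y":0,"z":0,"yaw":-0.9,"gripper":-0.85},{"x":0,"y":0,"z":0,"yaw":0,"gripper":-0.85}]'
python3 -c "
from h import *
plan(467.8,-25.7,107,92.5)"
```

```text
time_s: 27.35
ee_pos: [655.8, -50.4, 156.9]
ee_rot: [-179.9, -0.0, 92.7]
force: [0.5, 0.1, -3.0]
gripper_width: 17.4
t 27.35 p [655.8 -50.4 156.9] rot [-179.9   -0.    92.7] F [ 0.5  0.1 -3. ] w 17.4
cm tool x 3.34 y -18.67 z 4.99 yaw units 0.04
```

```bash
python3 -m inch '[{"x":0.2,"y":-0.8,"z":0,"yaw":0,"gripper":-0.85},{"x":0.3,"y":-1.6,"z":0,"yaw":0,"gripper":-0.85},{"x":0.35,"y":-2,"z":0,"yaw":0,"gripper":-0.85},{"x":0.35,"y":-2,"z":0,"yaw":0,"gripper":-0.85},{"x":0.35,"y":-2,"z":0,"yaw":0,"gripper":-0.85},{"x":0.35,"y":-2,"z":0,"yaw":0,"gripper":-0.85},{"x":0.35,"y":-2,"z":0,"yaw":0,"gripper":-0.85},{"x":0.35,"y":-2,"z":0,"yaw":0,"gripper":-0.85},{"x":0.3,"y":-1.8,"z":0,"yaw":0,"gripper":-0.85},{"x":0.3,"y":-1.4,"z":0,"yaw":0,"gripper":-0.85},{"x":0.2,"y":-0.8,"z":0,"yaw":0,"gripper":-0.85},{"x":0,"y":-0.4,"z":0,"yaw":0,"gripper":-0.85}]'
python3 -m inch '[{"x":0,"y":0,"z":1,"yaw":0,"gripper":-0.85},{"x":0,"y":0,"z":2,"yaw":0,"gripper":-0.85},{"x":0,"y":0,"z":1.5,"yaw":0,"gripper":-0.85},{"x":0,"y":0,"z":0.4,"yaw":0,"gripper":-0.85},{"x":0,"y":0,"z":0,"yaw":0,"gripper":-0.85},{"x":0,"y":0,"z":0,"yaw":0,"gripper":-0.85}]'
python3 - <<'E'
from h import *
plan(467.8,-25.7,73.7,92.5)
d=grab('side','s4');cv2.imwrite('pics/s4.png',cv2.resize(d['pixels'][150:350,190:390,::-1],None,fx=2.8,fy=2.8))
E
```

```text
time_s: 28.35
ee_pos: [465.3, -24.7, 157.0]
ee_rot: [-179.9, -0.0, 92.6]
force: [0.4, 0.4, -1.9]
gripper_width: 17.3
time_s: 28.85
ee_pos: [467.7, -25.1, 108.3]
ee_rot: [180.0, 0.0, 92.6]
force: [0.6, 0.1, -1.3]
gripper_width: 17.4
t 28.85 p [467.7 -25.1 108.3] rot [180.    0.   92.6] F [ 0.6  0.1 -1.3] w 17.4
cm tool x -0.06 y 0.01 z 3.46 yaw units 0.02
```

View pics/s4.png

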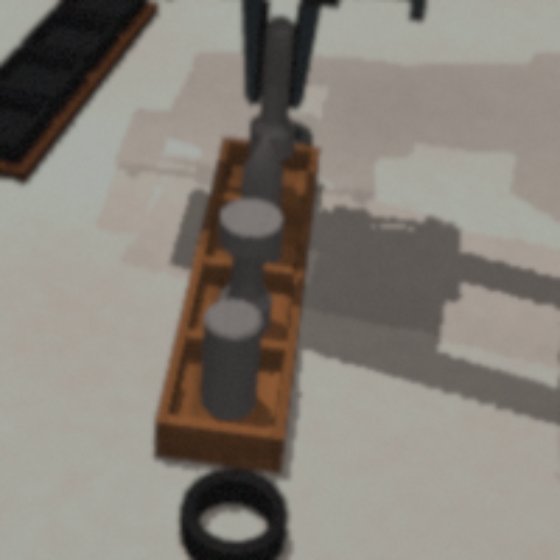

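Three dies stand in place. The domed die hangs straight over the last pocket, so I'll lower it.

```bash
python3 -m inch '[{"x":0,"y":0,"z":0.6,"yaw":0,"gripper":-0.85},{"x":0,"y":0,"z":1,"yaw":0,"gripper":-0.85},{"x":0,"y":0,"z":0.8,"yaw":0,"gripper":-0.85},{"x":0,"y":0,"z":0.5,"yaw":0,"gripper":-0.85},{"x":0,"y":0,"z":0.2,"yaw":0,"gripper":-0.85},{"x":0,"y":0,"z":0.15,"yaw":0,"gripper":-0.85},{"x":0,"y":0,"z":0.1,"yaw":0,"gripper":-0.85},{"x":0,"y":0,"z":0.05,"yaw":0,"gripper":-0.85},{"x":0,"y":0,"z":0,"yaw":0,"gripper":-0.85},{"x":0,"y":0,"z":0,"yaw":0,"gripper":-0.85}]'
python3 -m inch '[{"x":0,"y":0,"z":0.04,"yaw":0,"gripper":-0.85},{"x":0,"y":0,"z":0.04,"yaw":0,"gripper":-0.85},{"x":0,"y":0,"z":0,"yaw":0,"gripper":-0.85},{"x":0,"y":0,"z":0,"yaw":0,"gripper":-0.85}]'
```

```text
time_s: 29.73
ee_pos: [467.2, -25.0, 74.3]
ee_rot: [180.0, 0.0, 92.6]
force: [-0.2, 0.8, -2.0]
gripper_width: 17.4
time_s: 30.07
ee_pos: [467.2, -25.0, 73.6]
ee_rot: [180.0, 0.0, 92.6]
force: [-0.4, -0.5, 2.1]
gripper_width: 17.3
```

```bash
python3 -m inch '[{"x":0,"y":0,"z":0,"yaw":0,"gripper":-0.5},{"x":0,"y":0,"z":0,"yaw":0,"gripper":-0.2},{"x":0,"y":0,"z":0,"yaw":0,"gripper":0.3},{"x":0,"y":0,"z":0,"yaw":0,"gripper":0.3},{"x":0,"y":0,"z":0,"yaw":0,"gripper":0.3},{"x":0,"y":0,"z":0,"yaw":0,"gripper":0.3},{"x":0,"y":0,"z":-1,"yaw":0,"gripper":0.3},{"x":0,"y":0,"z":-3,"yaw":0,"gripper":0.3},{"x":0,"y":0,"z":-4,"yaw":0,"gripper":0.3},{"x":0,"y":0,"z":-4,"yaw":0,"gripper":0.3},{"x":0,"y":0,"z":-3,"yaw":0,"gripper":0.3},{"x":0,"y":0,"z":0,"yaw":0,"gripper":0.3}]'
python3 -m inch '[{"x":-1.5,"y":0,"z":0,"yaw":0,"gripper":0.3},{"x":-3,"y":0,"z":0,"yaw":0,"gripper":0.3},{"x":-3,"y":0,"z":0,"yaw":0,"gripper":0.3},{"x":-3,"y":0,"z":0,"yaw":0,"gripper":0.3},{"x":-3,"y":0,"z":0,"yaw":0,"gripper":0.3},{"x":-3,"y":0,"z":0,"yaw":0,"gripper":0.3},{"x":-3,"y":0,"z":0,"yaw":0,"gripper":0.3},{"x":-3,"y":0,"z":0,"yaw":0,"gripper":0.3},{"x":-1.5,"y":0,"z":0,"yaw":0,"gripper":0.3},{"x":0,"y":0,"z":0,"yaw":0,"gripper":0.3},{"x":0,"y":0,"z":0,"yaw":0,"gripper":0.3},{"x":0,"y":0,"z":0,"yaw":0,"gripper":0.3}]'
python3 - <<'E'
from h import *
t=grab('top','t5');s=grab('side','s5')
a=cv2.resize(t['pixels'][195:255,120:280,::-1],(800,300),interpolation=cv2.INTER_CUBIC)
b=cv2.resize(s['pixels'][180:325,180:380,::-1],(414,300),interpolation=cv2.INTER_CUBIC)
cv2.imwrite('pics/f.png',np.vstack([a,cv2.copyMakeBorder(b,0,0,0,386,cv2.BORDER_CONSTANT)]))
E
```

```text
time_s: 31.07
ee_pos: [470.6, -25.2, 229.6]
ee_rot: [179.2, 0.1, 92.6]
force: [0.6, 0.3, -0.3]
gripper_width: 59.2
time_s: 32.07
ee_pos: [477.6, -263.6, 222.8]
ee_rot: [-179.9, -0.1, 92.6]
force: [1.4, -0.3, -0.5]
gripper_width: 59.9
```

View pics/f.png

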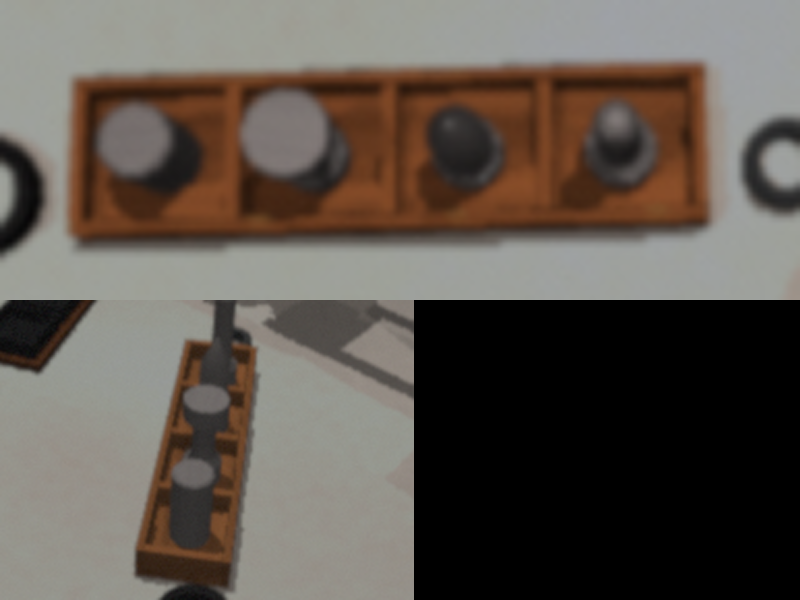

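The top crop shows all four upright in their pockets from left to right: stout (135,140), headed (285,133), pointed (465,145), domed (618,150). The robot is clear.

```bash
python3 -c "
from workcell import env
print(env.job_done())"
```

```text
the job is handed in; nothing more can be done
None
```

All four dies are in the press rack in reverse order. From the robot's left they are stout, headed, pointed, domed; in the store they stood domed, pointed, headed, stout.

- **Placing:** I lowered each one until the force reading turned from hanging weight to contact with the pocket floor, at the height expected. Then I released it and rose straight up.
- **Last checks:** The final top and side pictures show one upright die in each pocket, and the gripper open and well clear. In the side view the dies partly hide one another, but the top view shows all four clearly.
- **Limits:** The job took about 32 s of the 96 s allowed. Every force reading I took was under about 7 N, though I read forces only at the end of each move. No check failed or disagreed.

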